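# Sweep the cork plugs into the parts trough

## Task

Clear the front board of the work cradle: with the fingertips, sweep the three small cork plugs across the board and over its edge, so that all three drop into the narrow metal trough that stands in the slot behind it. Only push them along the board, do not pinch or lift them, and leave the wooden bowl among them, the spanner, the pliers, the tub of screws and the padded post where they are.

Things in the scene. Friction and masses are not known exactly. Their poses are not given: they have to be found in the camera images.
- trough: Open sheet-metal parts trough, fixed, 41 (x) x 210 (y) x 34 mm high, walls and floor 2 mm. It stands in the bottom of the cradle's slot, long side along the slot (world y), to the right (-y) of the sliding padded post. Origin at the centre of its underside, axes along the world's.
- trough_mouth (a point): Centre of the trough's open top, 6 mm below the tops of the boards. The opening is 37 (x) x 206 (y) mm. The trough's near wall is 1.5 mm from the front board's edge.
- front_board (a point): Centre of the top of the front board, the flat fixed wooden board between the robot and the slot: 129 (x) x 830 (y) mm, top at z = 0. Its far edge, 64.5 mm beyond this point in x, is the slot's near side. The slot runs along y, 44 mm wide, its bottom 40 mm below the boards' tops; beyond it lies the back board at the same height.
- bench_cradle_post (a joint): Position in m of the padded post that can slide along the slot (friction 6 N; leave it alone). The post fills x = 0.49 to 0.56 and 52 mm in y about y = 0.07 + this value (about 0.28), and is 190 mm tall above the boards, on a thin foot plate with a small knob, which reaches 80 mm to its right. A like fixed post, 240 mm tall, stands at the slot's left end, y = 0.43 to 0.49.
- plug_0_mid (a point): Middle of a cork plug (reddish; all three are wanted, the shade means nothing): slightly tapered round plug, 18 mm diameter, 23 mm high, 10 to 17 g, standing on its wide end on the front board, in a row with the others and the bowl; some plugs may stand beyond the trough's end. This point lies on its axis 11.5 mm above its underside; z is its axis. It slides when pushed and, once on its side, may roll a little.
- plug_1_mid (a point): Middle of a cork plug (tan; all three are wanted, the shade means nothing): slightly tapered round plug, 18 mm diameter, 23 mm high, 10 to 17 g, standing on its wide end on the front board, in a row with the others and the bowl; some plugs may stand beyond the trough's end. This point lies on its axis 11.5 mm above its underside; z is its axis. It slides when pushed and, once on its side, may roll a little.
- plug_2_mid (a point): Middle of a cork plug (pale; all three are wanted, the shade means nothing): slightly tapered round plug, 18 mm diameter, 23 mm high, 10 to 17 g, standing on its wide end on the front board, in a row with the others and the bowl; some plugs may stand beyond the trough's end. This point lies on its axis 11.5 mm above its underside; z is its axis. It slides when pushed and, once on its side, may roll a little.
- plug_0: The same cork plug as plug_0_mid; origin at the centre of its underside.
- plug_1: The same cork plug as plug_1_mid; origin at the centre of its underside.
- plug_2: The same cork plug as plug_2_mid; origin at the centre of its underside.
- bowl: Small turned wooden bowl, 88 mm across, 34 mm high, standing loose on the front board between the plugs, one to its left and two to its right. Bystander. Origin at the centre of its underside.
- spanner: Steel combination spanner 22 x 153 x 6 mm lying loose on the left part of the front board, away from the plugs. Bystander. Origin at the centre of its underside, long axis y.
- pliers: Red-handled flat-nose pliers 54 x 182 x 10 mm lying loose along the back board. Bystander. Origin at the centre of the underside, long axis y.
- screw_jar: Clear open tub of screws, 88 mm across, 61 mm high, standing loose on the back board. Bystander. Origin at the centre of the underside.

How it is judged:
By the outcome, as a careful person would: the job done as asked, in the order asked, and still so for the second after the job is handed in, with the robot touching nothing.
It also fails if it takes over 48 s, if anything falls off the work surface, if the arm or the gripper's body presses on something with over 40 N, if the wrist force passes 120 N, or if a joint passes its speed limit or range.

## Robot

A 6-joint arm with a two-finger parallel gripper is mounted at the origin on a cart in front of the work surface, level with it; the furniture and walls round the work are solid. World frame = base frame: x ahead of the robot, y to its left, z up, the work surface at z = 0. Lengths are in m, angles in rad, forces in N, time in s.
With the tool pointing down it reaches from about 0.375 to 0.925 m from the base axis. Payload 5.7 kg.
Tool frame: the origin (TCP) lies midway between the tips of the shut fingers; the grasp point (between the pads) lies 19 mm behind it (robot.pinch_z is the distance from the TCP to the grasp point, in m); z points along the fingers, y is the direction in which the jaws open and shut (so a half turn about z gives the same grasp; the last joint's range is limited). The gripper opens to 85 mm and grips with 20 to 120 N. Pads are 22 mm wide; open, the fingers measure 114 mm over their backs; the gripper's body (76 mm by 85 mm) begins 54 mm behind the grasp point. The pads swing forward as they close: fully open they stand 13 mm farther back than shut.
Start: joints at [-1.371, 0.359, 1.51, -0, 1.272, -0.115], TCP at [0.186, -0.57, 0.231] pointing down, gripper open.
Joint ranges: [-2.97, 2.97], [-1.01, 2.36], [0.21, 2.38], [-0.96, 4.11], [0.2, 2.71], [-2.98, 2.98]. Speed limits (rad/s): [2.39, 2.39, 3.14, 3.14, 3.14, 3.14].

## Interface

Orientations are given as a unit quaternion [x, y, z, w].
In Python, from rig import robot, imaging, order gives the robot as it stands.
- The arm moves only by the shell command python3 -m inch 'ROWS' [OPENING] [FORCE]. ROWS is JSON, a list of rows, each a list of 2 entries, a list of its own where there are three numbers: the shift along the world's x, y, z in mm, then the turn about the world's z in rad. In form: [[[dx, dy, dz], twist], ...]. A call has exactly 8 rows; each row is the pose to reach, as a shift and turn from the pose measured when the call began; what a row does not reach only later rows make up. A row lasts 1/8 s, in which the tool goes at most 62.5 mm and 10.7 degrees, less where a joint would pass 70% of its speed; a pose out of reach is approached as far as the arm can. A call with a gripper value outside its range is refused whole. OPENING is the opening, from -1 (shut) to 1 (fully open), set as the call begins (- or left out, the last holds). The fingers move at their own pace and stop on an object; FORCE is the grip in N (left out, the last holds). Time passes only in rows, so rows that repeat a pose let the fingers close, or fill a call up. It gives the time, the measured TCP pose, the force and the opening at its end, in the units of the state.
- robot.sense(): the state, without advancing time (a new reading comes with each control period).
- imaging.capture(name): name is "side" or "top"; returns (picture, depth): 384x512x3 uint8, blue, green, red; 384x512 float32, m along the optical axis (not along the pixel's ray), 0 where there is no reading.
- imaging.calibration(name): a dict with "vertical_fov" (degrees; the focal length in pixels is half the picture's height over the tangent of half this angle, whatever the lens; pixels are square), "cx", "cy" (the principal point, pixels), "R" (3x3) and "t" (3): a world point X has camera coordinates R X + t. Camera axes: x right, y down, z forward; pixel columns grow to the right and rows downward; lengths in m; the calibration is good to about 2 mm. A picture is of the moment at which its call begins. calibration takes no time and is no camera call.
- order.sign_off(): hands the job in, once; it reports no verdict.
The state is a dict: "clock": time; "joints": joint angles; "joint_velocities": joint speeds; "tau": joint torques, N m; "position": TCP position; "orientation": TCP orientation; "contact_force": force on the tool from outside, world axes, zero at the start; "torque": the same for the moment, N m; "width": finger opening in m.
Only numpy, scipy, OpenCV 4.12 (cv2) and the standard library are available. Lean on these libraries where they do the work, as an engineer would, in place of code of your own. Each camera call takes 0.05 s, during which the arm holds its last target.

## Working session

There is one attempt and no reset: what is moved stays moved. The work goes in short steps, Python scripts to look and compute and a shell command to move; the robot and the scene stay as the last step left them, time stands still between calls to the robot, and variables do not carry over. Pictures are saved under pics/ and viewed, and the job is handed in when it is done.

```bash
mkdir -p pics; ls; python3 - <<'E'
from rig import robot, imaging, order
import cv2,numpy as np
for n in("top","side"):
    p,d=imaging.capture(n); cv2.imwrite(f"pics/{n}0.png",p); np.savez(f"{n}0.npz",p=p,d=d)
    c=imaging.calibration(n); print(n,c)
print(robot.sense())
E
```

```text
pics
top {'vertical_fov': 54.59734648254784, 'cx': 256.99562698810666, 'cy': 190.3176914668133, 'R': array([[-0.01063063, -0.99985037,  0.01364615],
       [-0.99853416,  0.00989036, -0.05321375],
       [ 0.05307083, -0.01419184, -0.9984899 ]]), 't': array([0.02413386, 0.51530727, 0.86371842])}
side {'vertical_fov': 56.17668568161029, 'cx': 255.66331673655606, 'cy': 194.7437579244439, 'R': array([[-0.99630466, -0.08537469, -0.00939061],
       [-0.05268196,  0.69378957, -0.71824832],
       [ 0.06783533, -0.71509943, -0.69572349]]), 't': array([0.5411845 , 0.01692333, 0.92956637])}
{'clock': 0.1, 'joints': array([-1.37109424e+00,  3.59424686e-01,  1.51132019e+00, -1.19311687e-05,
        1.27253955e+00, -1.15125177e-01]), 'joint_velocities': array([ 0.00176845, -0.00215538, -0.00126587,  0.00050185, -0.00055493,
        0.00148539]), 'tau': array([ 3.12489465e-04, -5.28652704e+01, -2.79352534e+01, -7.52415986e-05,
        5.06713332e-03, -2.12672444e-05]), 'position': array([ 0.18564113, -0.56990325,  0.23054413]), 'orientation': array([ 9.87635408e-01,  1.56766023e-01, -4.14561063e-05, -8.44887160e-04]), 'contact_force': array([-0.05207471, -0.53201451,  1.00319405]), 'torque': array([0.02137767, 0.0102019 , 0.06084076]), 'width': 0.08564209008875731}
```

View pics/top0.png

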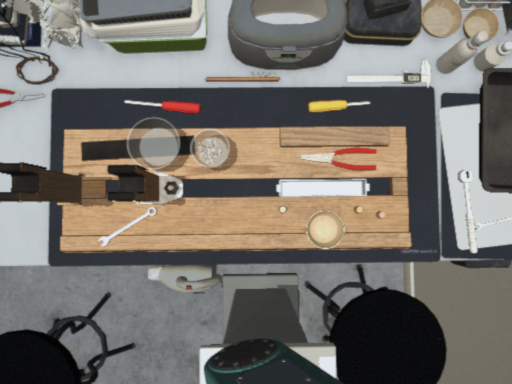

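View pics/side0.png

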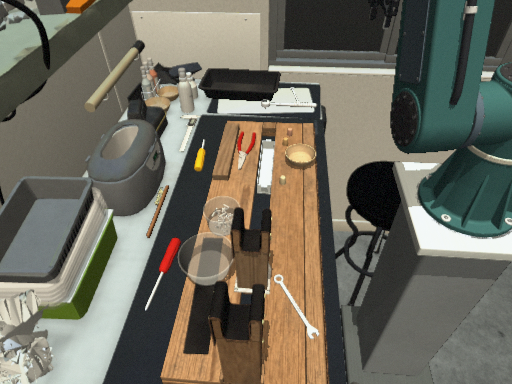

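The top view shows plugs at about (283,210), (360,209) and (382,215), the bowl at (325,229), and the trough spanning columns 278–368 near row 188. Next I measure them.

```bash
cat > h.py <<'E'
import numpy as np
from rig import imaging
def pts(n,d):
    c=imaging.calibration(n);H,W=d.shape;f=H/2/np.tan(np.radians(c['vertical_fov'])/2)
    v,u=np.mgrid[:H,:W];P=np.stack([(u-c['cx'])/f*d,(v-c['cy'])/f*d,d],-1)-c['t']
    return P@c['R']
E
python3 - <<'E'
from h import *
import cv2
z=np.load('top0.npz');p=z['p'];d=z['d'];X=pts('top',d)
def rep(nm,u0,u1,v0,v1,zl,zh):
    B=X[v0:v1,u0:u1].reshape(-1,3);B=B[(B[:,2]>zl)&(B[:,2]<zh)]
    print(nm,len(B),'min',B.min(0).round(4),'max',B.max(0).round(4),'mean',B.mean(0).round(4))
rep('p283',275,292,202,218,.016,.04)
rep('p360',352,368,202,217,.016,.04)
rep('p382',374,391,207,223,.016,.04)
rep('bowl',300,350,205,255,.02,.06)
rep('board',180,270,205,240,-.01,.01)
rep('trough',272,375,176,200,-.015,-.003)
rep('troughfloor',272,375,176,200,-.05,-.03)
rep('post',150,190,165,205,.1,.25)
rep('spanner',95,165,200,250,.003,.03)
rep('pliers',300,378,145,172,.003,.04)
cv2.imwrite('pics/crop0.png',cv2.resize(p[170:260,255:415],None,fx=5,fy=5,interpolation=cv2.INTER_CUBIC))
s=np.load('side0.npz');cv2.imwrite('pics/scrop0.png',cv2.resize(s['p'][110:210,220:340],None,fx=5,fy=5,interpolation=cv2.INTER_CUBIC))
# x profile at a plain column
for v in range(185,254,4): print(v,X[v,250].round(3),X[v,395].round(3))
E
```

```text
p283 37 min [ 0.4639 -0.0461  0.0163] max [ 0.4779 -0.0317  0.0253] mean [ 0.4703 -0.0383  0.022 ]
p360 34 min [ 0.462  -0.2246  0.0164] max [ 0.4737 -0.2107  0.0263] mean [ 0.4679 -0.2169  0.0222]
p382 40 min [ 0.4497 -0.2779  0.0165] max [ 0.4615 -0.2629  0.0258] mean [ 0.4555 -0.27    0.0217]
bowl 399 min [ 0.3803 -0.1775  0.02  ] max [ 0.4654 -0.0919  0.0379] mean [ 0.4217 -0.1401  0.0285]
board 3105 min [ 0.4    -0.0096 -0.0098] max [0.483  0.2032 0.005 ] mean [4.418e-01 9.620e-02 2.000e-04]
trough 272 min [ 0.4939 -0.2515 -0.015 ] max [ 0.5488 -0.0227 -0.003 ] mean [ 0.5287 -0.1488 -0.0065]
troughfloor 1521 min [ 0.5035 -0.277  -0.0428] max [ 0.5474 -0.0191 -0.03  ] mean [ 0.5242 -0.1455 -0.0376]Traceback (most recent call last):
  File "<stdin>", line 14, in <module>
  File "<stdin>", line 6, in rep
    return umr_minimum(a, axis, None, out, keepdims, initial, where)
ValueError: zero-size array to reduction operation minimum which has no identity
```

```bash
python3 - <<'E'
from h import *
import cv2
z=np.load('top0.npz');p=z['p'];d=z['d'];X=pts('top',d)
cv2.imwrite('pics/crop0.png',cv2.resize(p[170:260,255:415],None,fx=5,fy=5,interpolation=cv2.INTER_CUBIC))
s=np.load('side0.npz');cv2.imwrite('pics/scrop0.png',cv2.resize(s['p'][110:210,220:340],None,fx=5,fy=5,interpolation=cv2.INTER_CUBIC))
def rep(nm,u0,u1,v0,v1,zl,zh):
    B=X[v0:v1,u0:u1].reshape(-1,3);B=B[(B[:,2]>zl)&(B[:,2]<zh)]
    if len(B):print(nm,len(B),'min',B.min(0).round(4),'max',B.max(0).round(4),'mean',B.mean(0).round(4))
    else: print(nm,0)
rep('spanner',95,165,200,250,.003,.03)
rep('pliers',300,378,145,172,.003,.04)
rep('postall',60,190,160,205,.05,.6)
# trough extents by colour whites
g=p.min(-1)
m=(g>170);m[:176]=0;m[202:]=0;m[:,:270]=0;m[:,376:]=0
B=X[m];print('white',B.min(0),B.max(0))
for v in range(176,260,3): print(v,X[v,265].round(3),X[v,320].round(3),X[v,397].round(3))
E
```

```text
spanner 372 min [0.3828 0.2395 0.003 ] max [0.4967 0.4025 0.0299] mean [0.4404 0.3202 0.0058]
pliers 880 min [ 0.5601 -0.2705  0.003 ] max [ 0.6214 -0.0833  0.0259] mean [ 0.5961 -0.1835  0.0091]
postall 1874 min [0.488  0.2094 0.05  ] max [0.5842 0.4396 0.1973] mean [0.5254 0.297  0.135 ]
white [ 0.46897022 -0.25586621 -0.04275658] [0.54178352 0.03129142 0.88950622]
176 [ 0.55  -0.001 -0.   ] [ 0.549 -0.133  0.001] [ 0.547 -0.319  0.001]
179 [ 0.546 -0.002 -0.038] [ 0.545 -0.14  -0.036] [ 0.54  -0.318  0.003]
182 [ 0.539 -0.002 -0.04 ] [ 0.538 -0.14  -0.038] [ 0.533 -0.318  0.002]
185 [ 0.531 -0.002 -0.039] [ 0.53  -0.14  -0.037] [ 0.526 -0.318  0.002]
188 [ 0.524 -0.002 -0.041] [ 0.522 -0.139 -0.036] [ 0.519 -0.319 -0.001]
191 [ 0.516 -0.002 -0.039] [ 0.515 -0.139 -0.033] [ 0.511 -0.318  0.002]
194 [ 0.509 -0.002 -0.04 ] [ 0.507 -0.139 -0.034] [ 0.504 -0.318  0.001]
197 [ 0.5   -0.    -0.001] [ 0.499 -0.132  0.001] [ 0.497 -0.317  0.001]
200 [ 0.493 -0.     0.   ] [ 0.492 -0.132 -0.   ] [ 0.49  -0.317  0.002]
203 [ 0.486 -0.     0.003] [ 0.484 -0.132 -0.001] [ 0.482 -0.319 -0.003]

[... 589 characters left out ...]
01] [ 0.42  -0.129  0.008] [ 0.418 -0.315  0.   ]
233 [ 0.414  0.001 -0.003] [ 0.413 -0.13   0.005] [ 0.411 -0.315  0.001]
236 [ 0.407  0.001 -0.   ] [ 0.406 -0.13   0.004] [ 0.404 -0.314  0.001]
239 [0.4   0.001 0.003] [ 0.399 -0.129  0.008] [ 0.396 -0.315 -0.001]
242 [0.393 0.001 0.   ] [ 0.392 -0.128  0.012] [ 0.39  -0.313  0.003]
245 [ 0.386  0.001 -0.   ] [ 0.387 -0.125  0.026] [ 0.383 -0.312  0.005]
248 [ 0.379  0.001 -0.001] [ 0.377 -0.131 -0.004] [ 0.373 -0.322 -0.02 ]
251 [ 0.367 -0.    -0.039] [ 0.365 -0.137 -0.043] [ 0.364 -0.329 -0.039]
254 [ 0.36  -0.    -0.041] [ 0.358 -0.137 -0.041] [ 0.356 -0.328 -0.036]
257 [ 0.353  0.    -0.039] [ 0.351 -0.136 -0.037] [ 0.349 -0.327 -0.035]
```

```bash
sleep 1; ls pics
```

```text
crop0.png
scrop0.png
side0.png
top0.png
```

View pics/crop0.png

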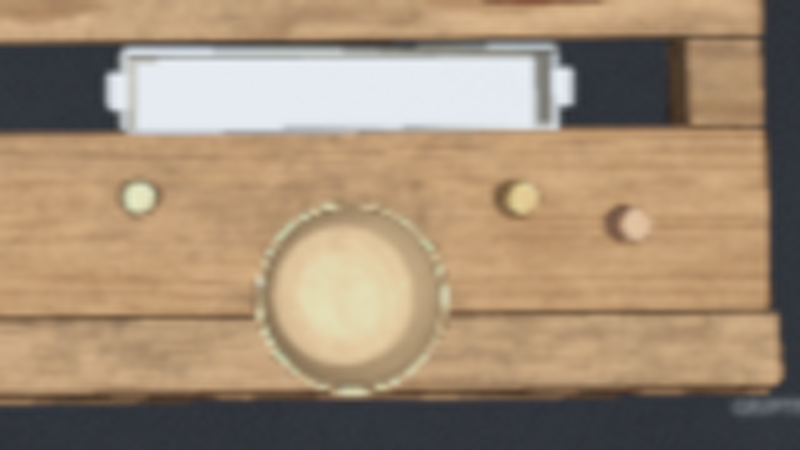

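View pics/scrop0.png

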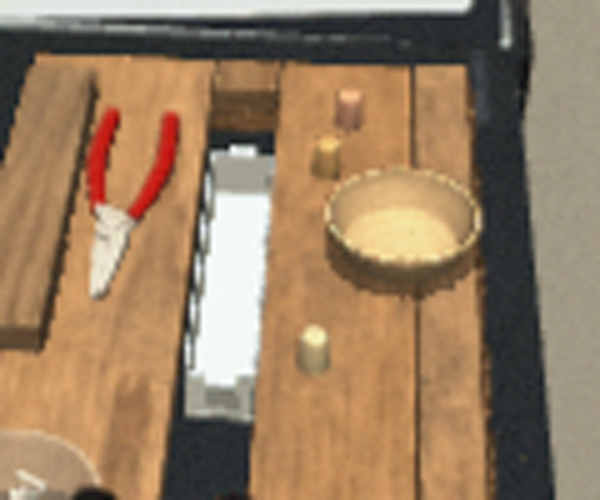

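```bash
python3 - <<'E'
from h import *
z=np.load('top0.npz');p=z['p'];X=pts('top',z['d'])
# trough ends: rows 182..194, brightness along columns
for v in (184,190): 
  print([(u,int(p[v,u].min()),X[v,u].round(3).tolist()) for u in list(range(274,284))+list(range(362,374))])
E
```

```text
[(274, 48, [0.534, -0.025, -0.037]), (275, 57, [0.534, -0.027, -0.04]), (276, 99, [0.534, -0.03, -0.041]), (277, 138, [0.534, -0.032, -0.038]), (278, 161, [0.533, -0.034, -0.029]), (279, 193, [0.531, -0.035, -0.008]), (280, 205, [0.534, -0.04, -0.039]), (281, 193, [0.533, -0.042, -0.038]), (282, 215, [0.534, -0.045, -0.039]), (283, 228, [0.533, -0.047, -0.036]), (362, 150, [0.531, -0.242, -0.025]), (363, 119, [0.53, -0.242, -0.019]), (364, 134, [0.53, -0.242, -0.01]), (365, 195, [0.529, -0.243, -0.005]), (366, 222, [0.529, -0.245, -0.005]), (367, 222, [0.529, -0.247, -0.002]), (368, 206, [0.529, -0.251, -0.009]), (369, 153, [0.531, -0.263, -0.036]), (370, 72, [0.531, -0.265, -0.037]), (371, 49, [0.531, -0.268, -0.039]), (372, 49, [0.531, -0.27, -0.037]), (373, 49, [0.531, -0.274, -0.039])]
[(274, 49, [0.519, -0.025, -0.042]), (275, 72, [0.518, -0.027, -0.035]), (276, 152, [0.517, -0.027, -0.004]), (277, 207, [0.517, -0.029, -0.003]), (278, 226, [0.517, -0.032, -0.006]), (279, 227, [0.517, -0.035, -0.007]), (280, 215, [0.519, -0.039, -0.039]), (281, 196, [0.518, -0.042, -0.035]), (282, 215, [0.518, -0.044, -0.036]), (283, 228, [0.518, -0.047, -0.039]), (362, 166, [0.516, -0.242, -0.029]), (363, 122, [0.515, -0.242, -0.019]), (364, 128, [0.515, -0.242, -0.01]), (365, 180, [0.515, -0.243, -0.005]), (366, 209, [0.515, -0.245, -0.004]), (367, 212, [0.515, -0.248, -0.007]), (368, 195, [0.515, -0.249, -0.003]), (369, 144, [0.516, -0.262, -0.036]), (370, 69, [0.516, -0.266, -0.04]), (371, 48, [0.516, -0.268, -0.038]), (372, 47, [0.516, -0.271, -0.039]), (373, 49, [0.516, -0.274, -0.041])]
```

Measured positions (m):

| Item | Position |
|---|---|
| Board edge | x ≈ 0.502 |
| Trough opening | y ≈ -0.037 to -0.243 |
| Pale plug | (0.470, -0.039), at the trough's left end |
| Tan plug | (0.4685, -0.2175), inside |
| Red plug | (0.456, -0.270), beyond the right end |
| Bowl | centre (0.4225, -0.135) |

I'll push with the fingers about 12 mm apart, so the two fingertips cradle each plug. The order is tan, red, pale.

```bash
python3 -m inch '[[[32,43,0],0],[[64,86,-10],0],[[97,129,-25],0],[[130,172,-40],0],[[162,215,-60],0],[[194,258,-80],0],[[226,301,-100],0],[[258,344,-120],0]]' -0.72 20; python3 -m inch '[[[0,0,0],0],[[0,0,0],0],[[0,0,0],0],[[0,0,0],0],[[0,0,0],0],[[0,0,0],0],[[0,0,0],0],[[0,0,0],0]]'; python3 - <<'E'
from h import *
import cv2
p,d=imaging.capture('top');np.savez('t1.npz',p=p,d=d);X=pts('top',d)
cv2.imwrite('pics/t1.png',cv2.resize(p[150:260,245:415],None,fx=4.5,fy=4.5,interpolation=cv2.INTER_CUBIC))
p,d=imaging.capture('side');cv2.imwrite('pics/s1.png',cv2.resize(p[80:210,220:400],None,fx=4.4,fy=4.4,interpolation=cv2.INTER_CUBIC))
E
```

```text
clock: 1.1
position: [0.4445, -0.2244, 0.1099]
orientation: [0.988, 0.157, 0.0, -0.001]
contact_force: [1.1, 0.4, 0.8]
width: 0.0122
clock: 2.1
position: [0.4444, -0.2244, 0.1098]
orientation: [0.988, 0.157, -0.0, -0.001]
contact_force: [-0.6, -0.4, -0.0]
width: 0.0119
```

View pics/s1.png

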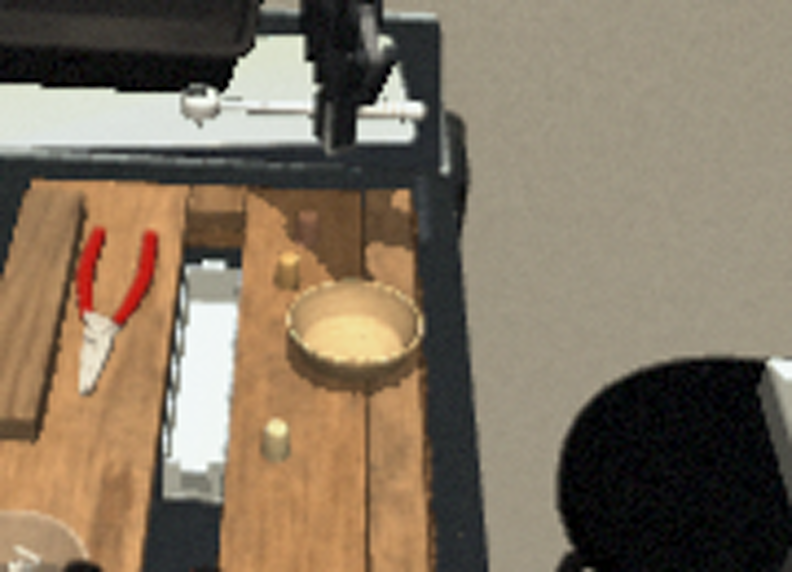

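View pics/t1.png

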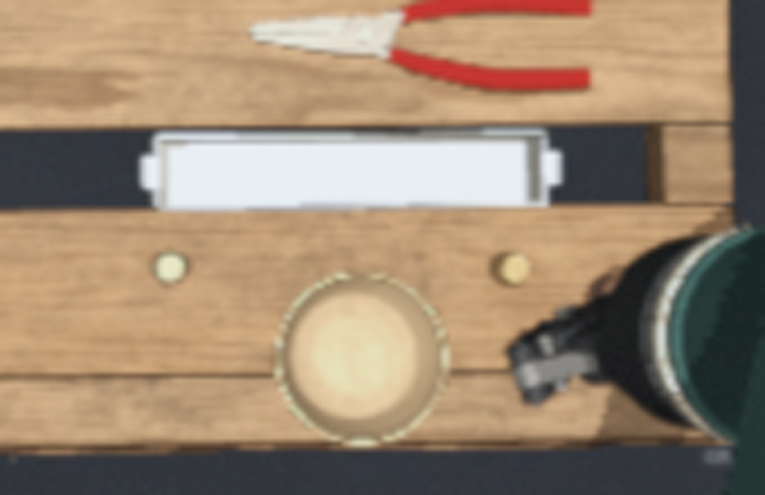

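The side and top views show the scene undisturbed, with the gripper above and behind the tan plug, which is at (512,267) in the top crop. I'll descend and then push.

```bash
python3 -m inch '[[[0,-1,-20],0],[[0,-1,-40],0],[[0,-1,-60],0],[[0,-1,-80],0],[[0,-1,-93],0],[[0,-1,-100],0],[[0,-1,-104],0],[[0,-1,-104],0]]'; python3 -m inch '[[[4,1,0],0],[[8,3,0],0],[[13,6,0],0],[[18,9,0],0],[[23,12,0],0],[[28,15,0],0],[[33,18,0],0],[[36,19,0],0]]'
```

```text
clock: 3.2
position: [0.4446, -0.2254, 0.0059]
orientation: [0.988, 0.157, 0.0, -0.001]
contact_force: [-0.3, -0.6, 0.4]
width: 0.0119
clock: 4.2
position: [0.4809, -0.2062, 0.0059]
orientation: [0.988, 0.157, 0.0, -0.001]
contact_force: [-0.1, 0.7, 0.6]
width: 0.012
```

```bash
python3 - <<'E'
from h import *
import cv2
p,d=imaging.capture('top');X=pts('top',d)
a=cv2.resize(p[170:260,275:415],None,fx=5,fy=5,interpolation=cv2.INTER_CUBIC)
cv2.imwrite('pics/t2.png',a)
E
```

```text
(no output)
```

View pics/t2.png

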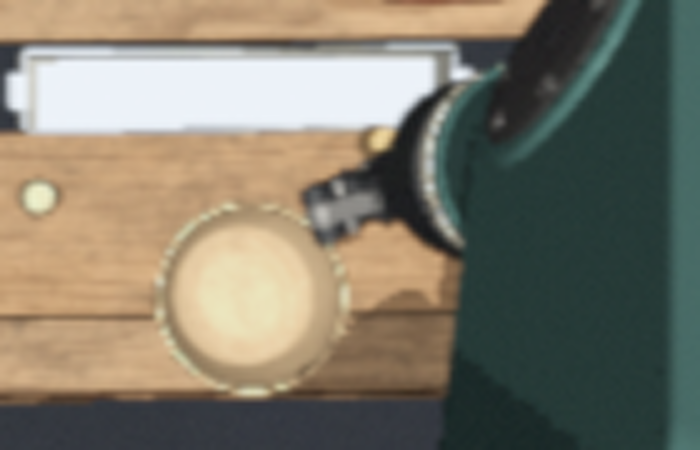

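The plug sits at about (380,140), right at the edge and still in the cradle, about 18 mm ahead of the TCP as planned. I'll continue over the edge.

```bash
python3 -m inch '[[[4,2,0],0],[[8,4,0],0],[[12,6,0],0],[[16,8,0],0],[[20,10,0],0],[[24,12,0],0],[[26,13,0],0],[[26,13,0],0]]'; python3 -m inch '[[[-8,-4,0],0],[[-16,-8,0],0],[[-24,-12,20],0],[[-24,-12,40],0],[[-24,-25,60],0],[[-24,-60,80],0],[[-24,-100,100],0],[[-24,-120,100],0]]'; python3 - <<'E'
from h import *
import cv2
p,d=imaging.capture('top');X=pts('top',d)
cv2.imwrite('pics/t3.png',cv2.resize(p[170:260,275:415],None,fx=5,fy=5,interpolation=cv2.INTER_CUBIC))
p,d=imaging.capture('side');cv2.imwrite('pics/s3.png',cv2.resize(p[80:210,220:360],None,fx=4.4,fy=4.4,interpolation=cv2.INTER_CUBIC))
E
```

```text
clock: 5.25
position: [0.5075, -0.1932, 0.006]
orientation: [0.988, 0.157, 0.0, -0.001]
contact_force: [-0.1, 1.0, -0.1]
width: 0.0118
clock: 6.25
position: [0.4839, -0.3161, 0.1074]
orientation: [0.988, 0.156, 0.002, 0.001]
contact_force: [0.7, 0.8, -1.2]
width: 0.0116
```

View pics/t3.png

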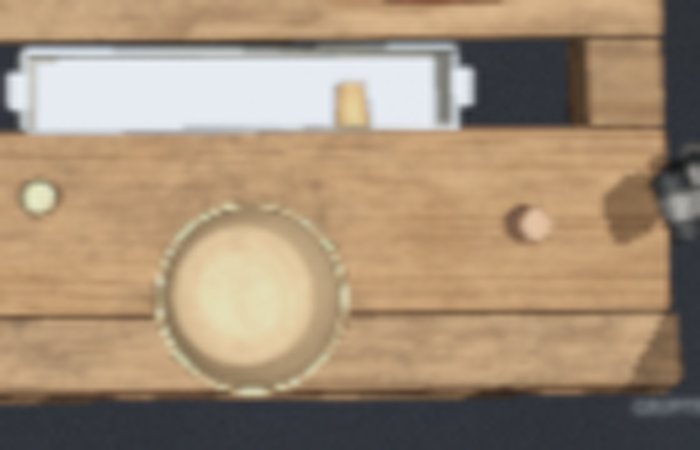

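View pics/s3.png

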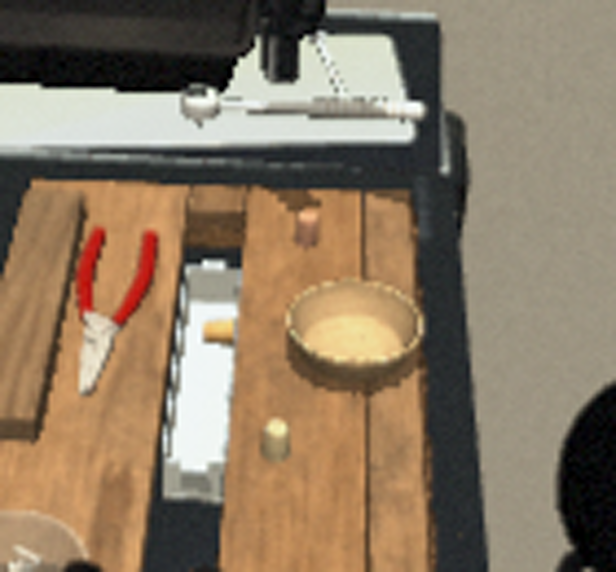

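The tan plug lies in the trough at (350,105) in the top crop. The red one is still standing at (530,222) and the bowl has not moved. Next is the red plug: I turn the tool to about 35° and push it diagonally left and forward.

```bash
python3 -m inch '[[[-15,10,0],0.1],[[-30,20,0],0.2],[[-49,31,-15],0.30],[[-49,31,-35],0.30],[[-49,31,-60],0.30],[[-49,31,-82],0.30],[[-49,31,-97],0.30],[[-49,31,-101],0.30]]'; python3 -m inch '[[[0,0,0],0],[[4,3,0],0],[[7,5,0],0],[[12,11,0],0],[[17,18,0],0],[[22,24,0],0],[[27,30,0],0],[[30,34,0],0]]';  python3 - <<'E'
from h import *
import cv2
p,d=imaging.capture('top')
cv2.imwrite('pics/t4.png',cv2.resize(p[170:260,275:415],None,fx=5,fy=5,interpolation=cv2.INTER_CUBIC))
p,d=imaging.capture('side');cv2.imwrite('pics/s4.png',cv2.resize(p[80:210,220:360],None,fx=4.4,fy=4.4,interpolation=cv2.INTER_CUBIC))
E
```

```text
clock: 7.35
position: [0.4329, -0.2825, 0.0032]
orientation: [0.953, 0.302, -0.0, -0.002]
contact_force: [-0.2, 0.4, 0.4]
width: 0.0119
clock: 8.35
position: [0.4633, -0.2481, 0.0032]
orientation: [0.953, 0.302, -0.0, -0.002]
contact_force: [0.2, 0.7, 0.2]
width: 0.0121
```

View pics/t4.png

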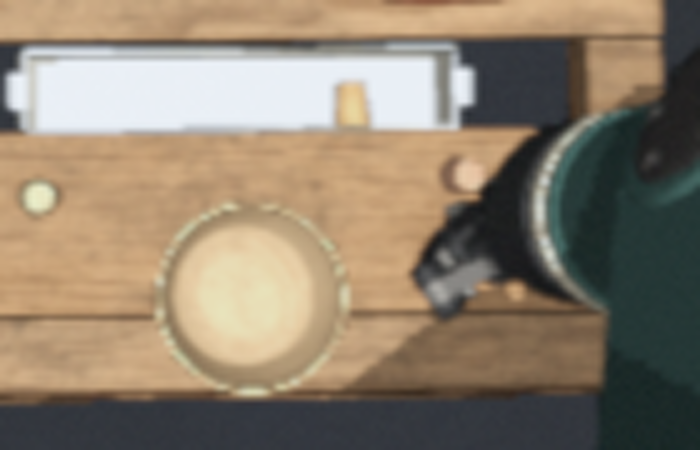

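View pics/s4.png

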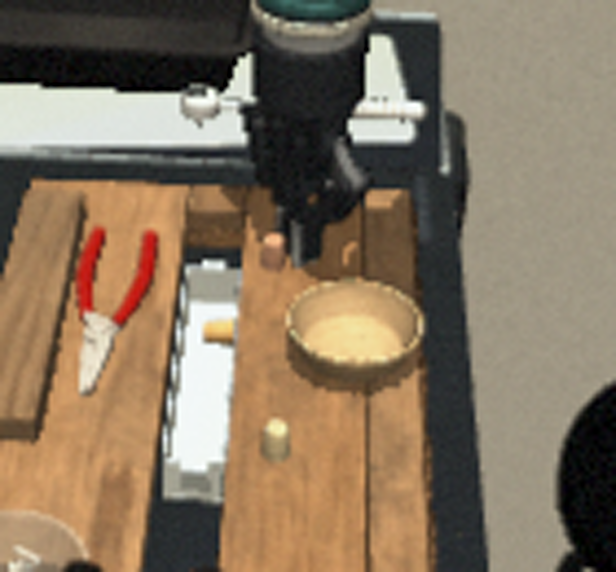

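The red plug is cradled at (465,173) in the crop, about (0.478, -0.238). It needs a bit more +y, then straight over the edge.

```bash
python3 -m inch '[[[3,5,0],0],[[6,10,0],0],[[10,15,0],0],[[15,17,0],0],[[20,18,0],0],[[26,19,0],0],[[32,20,0],0],[[37,21,0],0]]';python3 -m inch '[[[3,1,0],0],[[6,1,0],0],[[8,1,0],0],[[8,1,0],0],[[0,-4,0],0],[[-12,-10,10],0],[[-18,-15,40],0],[[-18,-15,80],0]]';   python3 -m inch '[[[0,0,20],0],[[0,-10,40],0],[[-10,-40,40],0],[[-20,-70,40],0],[[-20,-100,40],0],[[-20,-100,40],0],[[-20,-100,40],0],[[-20,-100,40],0]]';python3 - <<'E'
from h import *
import cv2
p,d=imaging.capture('top')
cv2.imwrite('pics/t5.png',cv2.resize(p[170:260,275:415],None,fx=5,fy=5,interpolation=cv2.INTER_CUBIC))
p,d=imaging.capture('side');cv2.imwrite('pics/s5.png',cv2.resize(p[80:210,220:360],None,fx=4.4,fy=4.4,interpolation=cv2.INTER_CUBIC))
E
```

```text
clock: 9.45
position: [0.5007, -0.2271, 0.0032]
orientation: [0.953, 0.302, -0.0, -0.002]
contact_force: [-0.3, -0.1, -0.4]
width: 0.0122
clock: 10.45
position: [0.4803, -0.2422, 0.0836]
orientation: [0.953, 0.301, -0.001, -0.003]
contact_force: [0.1, 0.1, -1.0]
width: 0.0119
clock: 11.45
position: [0.4598, -0.3411, 0.1237]
orientation: [0.953, 0.302, -0.002, -0.003]
contact_force: [-0.3, -0.1, -0.2]
width: 0.0122
```

View pics/t5.png

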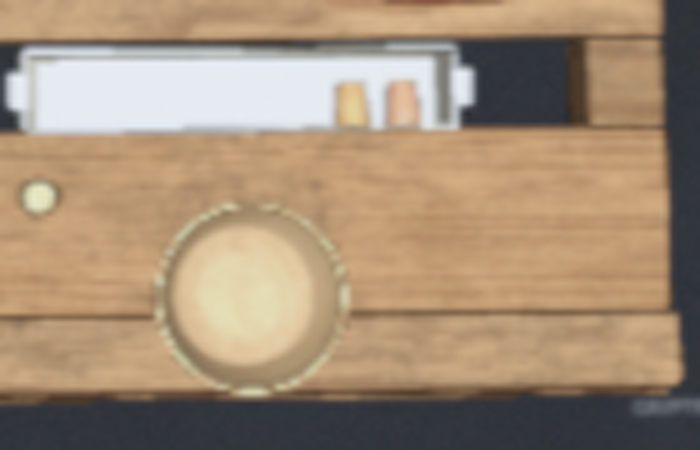

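View pics/s5.png

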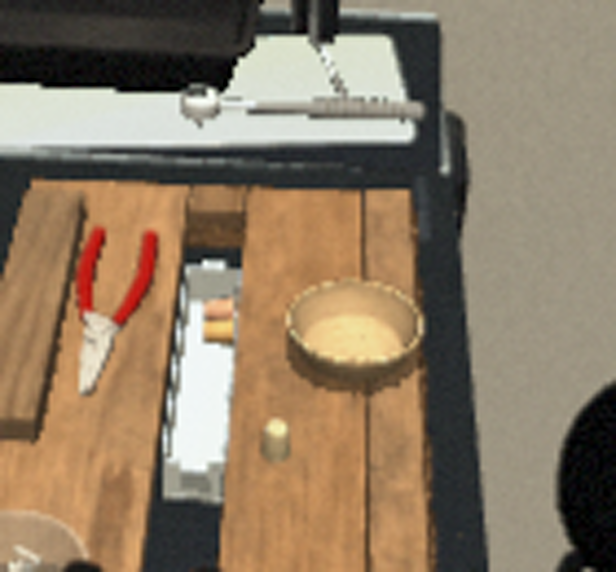

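Both the tan plug (352,105) and the red plug (402,105) lie in the trough, and the bowl is unmoved. Now I cross above the bowl to the pale plug and turn to -35°.

```bash
python3 -m inch '[[[-1,40,0],-0.15],[[-3,80,0],-0.30],[[-4,120,0],-0.46],[[-5,160,0],-0.61],[[-7,200,0],-0.76],[[-8,240,0],-0.92],[[-10,280,0],-1.07],[[-11,317,0],-1.22]]'; python3 - <<'E'
from h import *
from rig import robot
import cv2
p,d=imaging.capture('top')
cv2.imwrite('pics/t6.png',cv2.resize(p[170:260,245:385],None,fx=5,fy=5,interpolation=cv2.INTER_CUBIC))
s=robot.sense();print(s['position'],s['orientation'],s['joints'])
E
```

```text
clock: 12.55
position: [0.4487, -0.0224, 0.1238]
orientation: [0.954, -0.301, 0.001, -0.003]
contact_force: [0.2, 0.4, -0.3]
width: 0.0119
[ 0.44745935 -0.01904595  0.1235991 ] [ 9.52540262e-01 -3.04379814e-01 -5.06299706e-04 -4.44093197e-03] [-0.20452639  0.28415487  1.95518358  0.01139045  0.90236401  1.97779104]
```

View pics/t6.png

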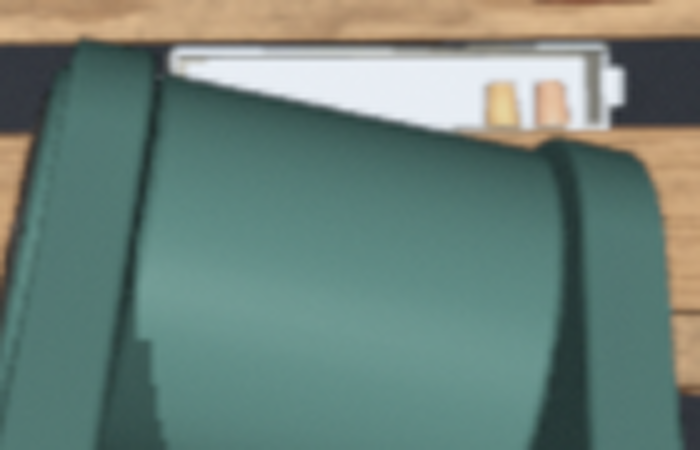

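The arm hides the pale plug in the top view; the other two lie in the trough as before at (500,105) and (550,105). I'll descend partway, then recheck the pose.

```bash
python3 -m inch '[[[-1,-2,0],0],[[-1,-2,-12],0],[[-1,-2,-28],0],[[-1,-2,-46],0],[[-1,-2,-64],0],[[-1,-2,-79],0],[[-1,-2,-84],0],[[-1,-2,-84],0]]'; python3 - <<'E'
from h import *
import cv2
p,d=imaging.capture('side');cv2.imwrite('pics/s7.png',cv2.resize(p[100:220,220:360],None,fx=5,fy=5,interpolation=cv2.INTER_CUBIC))
E
```

```text
clock: 13.6
position: [0.4462, -0.0216, 0.0392]
orientation: [0.952, -0.305, -0.001, -0.004]
contact_force: [-0.8, -0.3, 0.9]
width: 0.0121
```

View pics/s7.png

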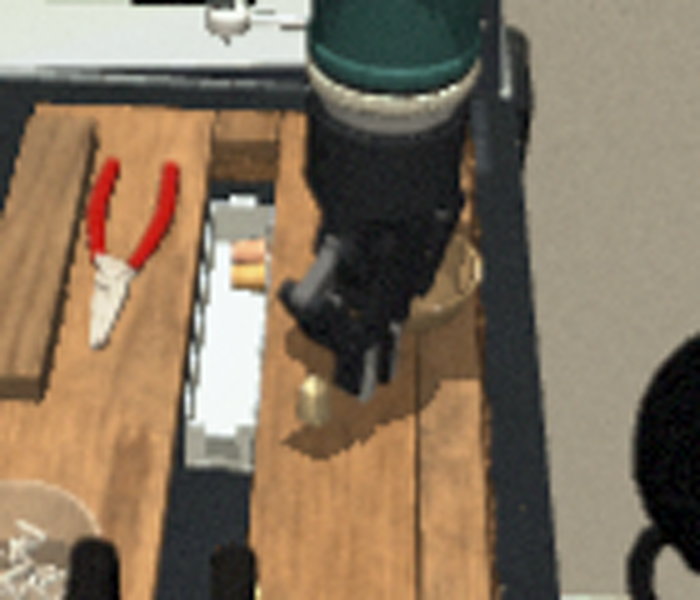

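The pale plug stands at (312,400) just ahead of the fingers, and the bowl is clear. I'll lower and push diagonally right and forward.

```bash
python3 -m inch '[[[0,0,-8],0],[[0,0,-18],0],[[0,0,-28],0],[[0,0,-34],0],[[0,0,-34],0],[[4,-3,-34],0],[[8,-6,-34],0],[[10,-8,-34],0]]'; python3 -m inch '[[[3,-4,0],0],[[6,-8,0],0],[[9,-12,0],0],[[12,-17,0],0],[[15,-22,0],0],[[18,-26,0],0],[[21,-30,0],0],[[22,-32,0],0]]'; python3 - <<'E'
from h import *
import cv2
p,d=imaging.capture('side');cv2.imwrite('pics/s8.png',cv2.resize(p[100:220,220:360],None,fx=5,fy=5,interpolation=cv2.INTER_CUBIC))
p,d=imaging.capture('top')
cv2.imwrite('pics/t8.png',cv2.resize(p[170:260,245:385],None,fx=5,fy=5,interpolation=cv2.INTER_CUBIC))
E
```

```text
clock: 14.65
position: [0.4574, -0.0299, 0.0058]
orientation: [0.952, -0.305, 0.0, -0.004]
contact_force: [-0.7, 0.4, -0.9]
width: 0.012
clock: 15.65
position: [0.4798, -0.0622, 0.0059]
orientation: [0.952, -0.305, 0.0, -0.004]
contact_force: [0.2, -0.1, 0.9]
width: 0.0118
```

View pics/s8.png

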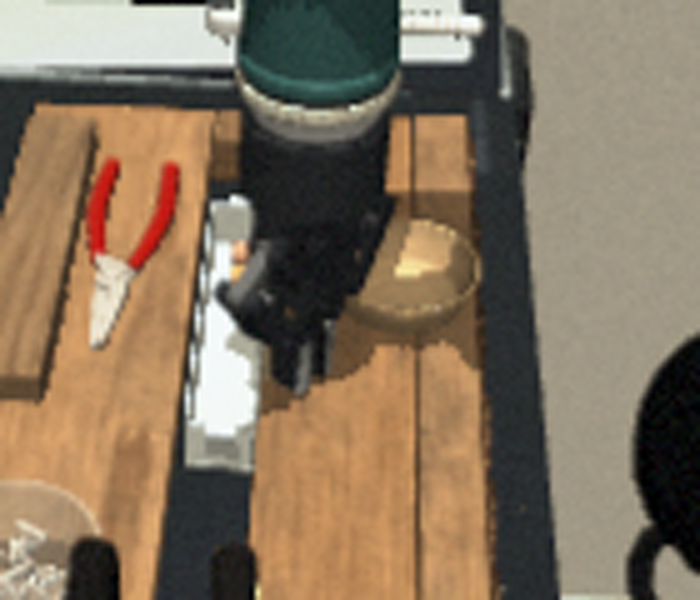

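View pics/t8.png

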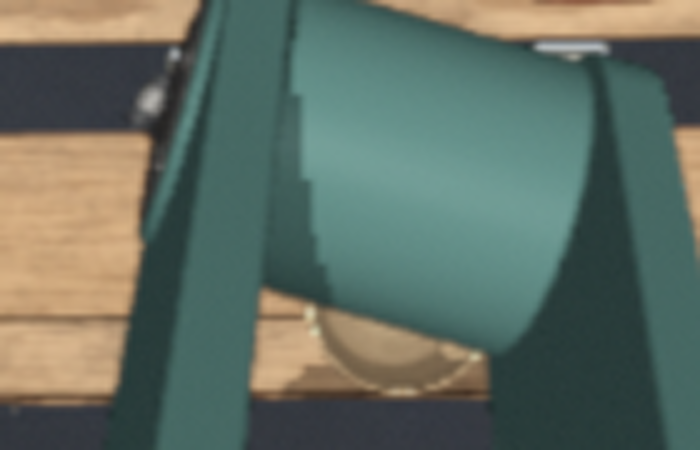

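The pale plug is hidden ahead of the fingers and nothing was left behind on the board. Now I push over the edge, mostly +x.

```bash
python3 -m inch '[[[4,-2,0],0],[[8,-3,0],0],[[12,-4,0],0],[[16,-5,0],0],[[20,-6,0],0],[[24,-7,0],0],[[28,-8,0],0],[[30,-8,0],0]]'; python3 -m inch '[[[0,0,0],0],[[-10,6,2],0],[[-20,12,10],0],[[-20,30,40],0],[[-20,60,70],0],[[-20,80,90],0],[[-20,80,110],0],[[-20,80,110],0]]'; python3 - <<'E'
from h import *
import cv2
p,d=imaging.capture('side');cv2.imwrite('pics/s9.png',cv2.resize(p[100:220,220:360],None,fx=5,fy=5,interpolation=cv2.INTER_CUBIC))
E
```

```text
clock: 16.75
position: [0.5101, -0.0702, 0.0059]
orientation: [0.952, -0.305, 0.0, -0.004]
contact_force: [-0.7, -1.1, 0.2]
width: 0.0119
clock: 17.75
position: [0.4902, 0.0102, 0.1174]
orientation: [0.953, -0.304, 0.002, -0.005]
contact_force: [0.8, -0.0, -0.6]
width: 0.012
```

View pics/s9.png

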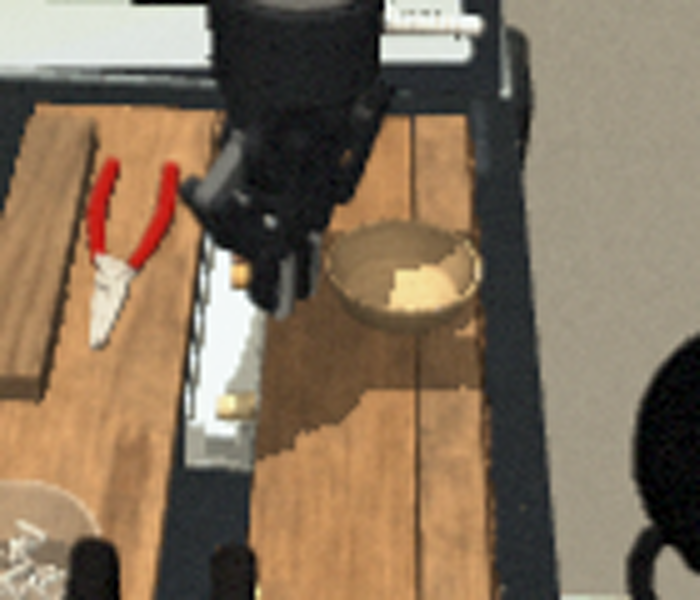

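The pale plug lies in the trough at (237,405). I'll retreat the arm for a clear final look.

```bash
python3 -m inch '[[[0,0,30],0],[[0,0,60],0],[[0,-30,80],0],[[0,-80,80],0],[[0,-130,80],0],[[0,-180,80],0],[[0,-230,80],0],[[0,-280,80],0]]'; python3 -m inch '[[[-20,-40,0],0],[[-40,-80,0],0],[[-60,-120,0],0],[[-80,-160,0],0],[[-80,-160,0],0],[[-80,-160,0],0],[[-80,-160,0],0],[[-80,-160,0],0]]'; python3 - <<'E'
from h import *
import cv2
p,d=imaging.capture('top');X=pts('top',d);np.savez('t9.npz',p=p,d=d)
cv2.imwrite('pics/t10.png',cv2.resize(p[120:260,55:415],None,fx=2.2,fy=2.2,interpolation=cv2.INTER_CUBIC))
p2,d2=imaging.capture('side');cv2.imwrite('pics/s10.png',p2)
o=np.load('top0.npz');O=pts('top',o['d'])
def rep(nm,u0,u1,v0,v1,zl,zh):
  for Q in(O,X):
    B=Q[v0:v1,u0:u1].reshape(-1,3);B=B[(B[:,2]>zl)&(B[:,2]<zh)];print(nm,B.mean(0).round(4))
rep('bowl',300,350,205,255,.02,.06);rep('spanner',95,165,205,250,.003,.03);rep('pliers',300,378,145,172,.003,.04);rep('jar',185,235,125,172,.02,.08);rep('post',60,190,160,205,.05,.6)
E
```

```text
clock: 18.8
position: [0.4884, -0.2712, 0.1949]
orientation: [0.952, -0.305, -0.0, -0.005]
contact_force: [-0.3, -0.2, -0.1]
width: 0.012
clock: 19.8
position: [0.4089, -0.4302, 0.1948]
orientation: [0.953, -0.304, -0.0, -0.005]
contact_force: [0.2, 0.1, 0.2]
width: 0.0119
bowl [ 0.4217 -0.1401  0.0285]
bowl [ 0.422  -0.1402  0.0284]
spanner [0.432  0.3275 0.0054]
spanner [0.4305 0.3255 0.0053]
pliers [ 0.5961 -0.1835  0.0091]
pliers [ 0.5961 -0.1834  0.009 ]
jar [0.6166 0.1321 0.0453]
jar [0.6166 0.1321 0.0449]
post [0.5254 0.297  0.135 ]
post [0.5254 0.2971 0.1349]
```

View pics/t10.png

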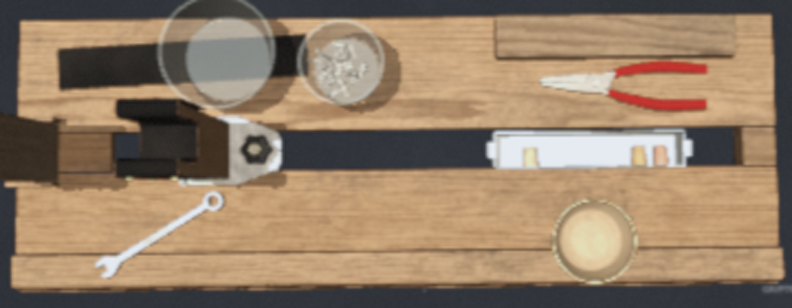

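View pics/s10.png

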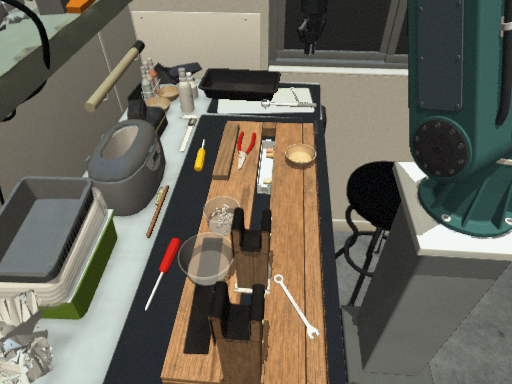

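All three plugs lie in the trough at (530,156), (638,155) and (660,155). The bystanders have not moved, and the arm is clear.

```bash
python3 -c "
from rig import order
print(order.sign_off())"
```

```text
the job is handed in; nothing more can be done
None
```

All three cork plugs are off the front board and lying in the trough. I swept them along the board and over its edge one at a time (tan, red, then pale), with the fingertips held a fixed 12 mm apart, so nothing was pinched or lifted. The job was handed in at about 20 s with the arm clear of the work; no verdict came back.

- **Plugs:** the last top picture shows all three lying flat in the trough.
- **Bystanders:** measured against the first picture, the bowl, pliers, tub and post are within 0.3 mm of where they started. The spanner's figure differs by about 2 mm. I put that down to depth noise on a thin part, because the arm never went near it.
- **Forces:** the readings at the end of each move stayed under about 2 N. I did not read the force during the moves.
- **Limit of the checks:** while the pale plug was being pushed, the arm hid it from both cameras. I only confirmed where it went after it had dropped.

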